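Set the axis of a lens on the lens meter and lock it

ROBOT

A 7-joint arm with a two-finger parallel gripper is mounted at the origin on a cart in front of the work surface, level with it; the furniture and walls round the work are solid. World frame = base frame: x ahead of the robot, y to its left, z up, the work surface at z = 0. Lengths are in m, angles in rad, forces in N, time in s.
With the tool pointing down it reaches from about 0.35 to 0.9 m from the base axis. Payload 8.1 kg.
Tool frame: the origin (TCP) lies at the very end of the fingers, on their centre line; the grasp point (between the pads) lies 19 mm behind it (grip_point_offset is the distance from the TCP to the grasp point, in m); z points along the fingers, x is the direction in which the jaws open and shut, and the axes are right-handed (so a half turn about z gives the same grasp; the last joint's range is limited). The gripper opens to 92 mm and grips with 3 to 60 N. Pads are 19 mm wide; open, the fingers measure 130 mm over their backs; the gripper's body (75 mm by 190 mm) begins 47 mm behind the grasp point.
Start: joints at [-1.378, 0.434, 0.025, 1.573, -0.012, 1.134, -0.075], TCP at [0.182, 0.598, 0.227] pointing down, gripper open.
Joint ranges: [-2.62, 2.62], [-0.44, 2.09], [-1.27, 1.32], [0.08, 2.57], [-1.32, 4.46], [0.12, 2], [-2.74, 2.74]. Speed limits (rad/s): [2.22, 2.22, 3.01, 3.01, 3.14, 3.14, 3.14].

INTERFACE

Orientations are given as a rotation vector (axis times angle).
In Python, from cell import observe, get_image, camera_model, sign_off, grip_point_offset gives the robot as it stands.
- The arm moves only by the tool play_rows, never from a script. Its argument "rows" is a list of rows, each a list of 7 numbers: the shift along the tool's x, y, z as a fraction of full scale, then the turn, a rotation vector about the tool's x, y, z as a fraction of full scale, then the closure, from -1 (fully open) to 1 (shut). A call has 1 to 5 rows; each row shifts and turns the pose as measured when the row begins, along the tool's axes as they then stand; what a row does not reach is not made up. Full scale, the value 1, is 0.15 m for a shift and 0.5 rad for a turn. A row lasts 1/10 s, in which the tool goes at most 50 mm and 8.59 degrees, less where a joint would pass 70% of its speed; a pose out of reach is approached as far as the arm can. A call with a number of a shift or a turn outside -1 to 1 is refused whole. A call with a gripper value outside its range is refused whole. The fingers move at their own pace and stop on an object; "force" is the grip in N (left out, the last holds). Time passes only in rows, so rows that do not move let the fingers close. It gives the time, the measured TCP pose, the force and the opening at its end, in the units of the state.
- observe(): the state, without advancing time (a new reading comes with each control period).
- get_image(name): name is "scene" or "top" or "wrist"; returns the picture (400x640x3 uint8, blue, green, red); there is no depth.
- camera_model(name): a dict with "K" (3x3 intrinsics, pixels), "R" (3x3) and "t" (3): a world point X has camera coordinates R X + t. Camera axes: x right, y down, z forward; pixel columns grow to the right and rows downward; lengths in m; the calibration is good to about 2 mm. A picture is of the moment at which its call begins: read the wrist's pose just before it. camera_model takes no time and is no camera call; for the wrist camera it gives the pose at the moment of the call.
- sign_off(): hands the job in, once; it reports no verdict.
The state is a dict: "clock": time; "joints": joint angles; "dq": joint speeds; "joint_efforts": joint torques, N m; "position": TCP position; "ee_rot": TCP orientation; "force": force on the tool from outside, world axes, zero at the start; "ft_torque": the same for the moment, N m; "width": opening from 0.0 (shut) to 1.0 (fully open).
Only numpy, scipy, OpenCV 4.12 (cv2) and the standard library are available. Lean on these libraries where they do the work, as an engineer would, in place of code of your own. Each camera call takes 0.05 s, during which the arm holds its last target.

TASK

On the lens meter, turn the round lens carrier in its nest, by pushing the posts on its edge under the overhanging head, until the notch in its rim faces the index line at the tongue of the locking slide. Then push the locking slide in by its upright grip until it is fully home with its tongue in the notch. Do not disturb the small things that stand beside the instrument.

Things in the scene. Friction and masses are not known exactly. Their poses are not given: they have to be found in the camera images.
- lensmeter: Fixed lens meter: grey base, white column behind, white head over the nest. Origin: on the worktop under the nest's middle; z up, +x to the column (away from the robot); index line and locking slide on the -x side. Base top z = 40 mm, x -105 to 135, y +-65. Nest: ring on it, 107 mm outer diameter, 11 high, its lip (86 mm bore) keeping the carrier in. Column: x 77 to 133, y +-40, up to z 270.
- head_edge (a point): Middle of the head's lower front edge, 12 mm to -x of the nest's axis, 130 mm above the worktop. The head is 64 mm wide and runs from here back to the column, up to z = 210 mm; a 28 mm wide barrel under it, near the nest's axis, reaches down to z = 118. It bars an upright tool: come in tilted 25 to 40 degrees from the -x side, fingers pointing down and to +x. Axes as the lens meter's.
- carrier: Round lens carrier in the nest, 0.3 kg, 92 mm diameter, 13 high in all, kept in by the lip. It turns about its upright axis easily (friction coefficient 0.15), 1.5 mm play all round. Origin: centre of its underside, 40 mm above the worktop; +x points at the notch. Four steel posts, 9 mm diameter, stand on it 36 mm from the axis at 45, 135, -135 and -45 degrees from the notch, from 13 to 25 mm above its underside.
- notch (a point): Middle of the notch's mouth, on the carrier's rim 41 mm from its axis, 10 mm above its underside; axes as the carrier's. The notch is a slot 16 mm wide, 10 mm deep in the aluminium rim (82 mm diameter); the dark flange below it (92 mm diameter, 7 mm high) is a full circle. At the start it points anywhere within 80 degrees of the lens meter's +x.
- index_mark (a point): Where the notch must come: on the rim's circle at the index line (short black line on the nest wall before the slide's tongue), 41 mm from the nest's axis on the lens meter's -x side, 50 mm above the worktop. Fixed.
- lock (a joint): Locking slide at the front of the base, in m: 0 = open, 0.016 = fully home (a stop). It moves along the lens meter's +x, toward the nest, with about 1.2 N friction and no spring. Its steel tongue, 8 mm wide, round-nosed, ends 50 mm from the nest's axis when open, 34 mm when home; it enters the notch if the carrier stands within about 5 degrees, else it butts against the rim.
- lock_grip (a point): Centre of the slide's upright black grip plate, 8 mm thick (along the slide), 30 wide, 28 high, from 46 to 74 mm above the worktop; 88 mm from the nest's axis when open. Axes as the lens meter's: push it along +x. The base's top (z = 40 mm) reaches 17 mm beyond it to -x.
- lens_case_mid (a point): Centre of the white two-cap contact lens case, 36 x 72 x 18 mm, a loose bystander.
- trial_lens_mid (a point): Centre of the black ringed trial lens with a tab, 39 x 54 x 6 mm, a loose bystander.
- loupe_mid (a point): Centre of the small black loupe, 32 mm diameter, 20 mm high, a loose bystander.
- pot_mid (a point): Centre of the black round screw pot, 66 mm diameter, 33 mm high, a loose bystander.
Mind the look-alikes: they are no part of the job. Of the things like the carrier, leave any that is turquoise; of the rest the smaller one is meant.

How it is judged:
On the way, in this order (a step that is already met when the one before it is completed fails the run):
1. the carrier's notch faces the index mark (within 7 mm) (horizontal distance between notch and index_mark below 0.007 m and z of carrier in the frame of lensmeter below 0.0425 m and angle between carrier's own z axis and vertical below 0.05 rad), for 0.2 s.
2. the locking slide is home in the notch (horizontal distance between notch and index_mark below 0.007 m and value of joint lock above 0.0135 m), for 0.2 s.
At the end, for the whole second after the job is handed in: Notch within 7 mm of the index mark, locking slide pushed in at least 13.5 of its 16 mm, carrier at rest and flat in its nest (raised under 2.5 mm, tilted under 3 degrees); the four bystanders moved under 30 mm and upright (all of step 2 and z of carrier in the frame of lensmeter below 0.0425 m and angle between carrier's own z axis and vertical below 0.05 rad and linear speed of carrier below 0.01 m/s); the robot touches nothing.
It fails at once if the lens case beside the instrument is shoved away or knocked over (distance of lens_case_mid from where it was at the start of the episode above 0.03 m or angle between lens_case_mid's own z axis and vertical above 0.4 rad).
It fails at once if the trial lens beside the instrument is shoved away or knocked over (distance of trial_lens_mid from where it was at the start of the episode above 0.03 m or angle between trial_lens_mid's own z axis and vertical above 0.4 rad).
It fails at once if the loupe beside the instrument is shoved away or knocked over (distance of loupe_mid from where it was at the start of the episode above 0.03 m or angle between loupe_mid's own z axis and vertical above 0.4 rad).
It fails at once if the screw pot beside the instrument is shoved away or knocked over (distance of pot_mid from where it was at the start of the episode above 0.03 m or angle between pot_mid's own z axis and vertical above 0.4 rad).
It also fails if it takes over 59 s, if anything falls off the work surface, if the arm or the gripper's body presses on something with over 40 N, if the wrist force passes 120 N, or if a joint passes its speed limit or range.

## Working session

There is one attempt and no reset: what is moved stays moved. The work goes in short steps, Python scripts to look and compute and a tool call to move; the robot and the scene stay as the last step left them, time stands still between calls to the robot, and variables do not carry over. Pictures are saved under pics/ and viewed, and the job is handed in when it is done.

Besides the shell and the picture viewer there is one more tool, called as name(argument=value, ...) on one line, values as JSON. play_rows: Moves the arm, as the interface text tells. Its arguments: {"type":"object","properties":{"rows":{"type":"array","items":{"type":"array","items":{"type":"number"}}},"force":{"type":"number"}},"required":["rows"]}

```bash
ls; mkdir -p pics; python3 - <<'E'
from cell import *
import cv2, numpy as np
s=observe()
for k,v in s.items(): print(k,np.round(v,4))
print(grip_point_offset)
for n in ["scene","top"]:
    cv2.imwrite(f"pics/{n}0.png",get_image(n))
    m=camera_model(n); print(n,np.round(m["K"],1).tolist(),np.round(m["R"],3).tolist(),np.round(m["t"],3), "cam", -np.array(m["R"]).T@np.array(m["t"]))
E
```

```text
pics
clock 0.0
joints [-1.3776  0.4352  0.025   1.5741 -0.0116  1.134  -0.0751]
dq [-0.0006 -0.0013 -0.0004  0.0017 -0.0005  0.0017 -0.0007]
joint_efforts [ 1.60000e-03 -6.67828e+01  9.85800e-01 -3.14491e+01 -6.06000e-02
  4.23000e-02  1.00000e-04]
position [0.1821 0.5973 0.226 ]
ee_rot [ 2.5238e+00  1.8691e+00 -1.9000e-03]
force [0.0282 0.2158 0.7459]
ft_torque [-0.0056  0.0104 -0.0205]
width 1.0002
0.0188
scene [[397.2, 0.0, 319.1], [0.0, 397.2, 203.3], [0.0, 0.0, 1.0]] [[-0.846, -0.533, 0.0], [-0.371, 0.589, -0.717], [0.382, -0.607, -0.697]] [0.538 0.242 0.739] cam [0.26266822 0.59242416 0.68824446]
top [[469.9, 0.0, 328.2], [0.0, 469.9, 189.0], [0.0, 0.0, 1.0]] [[0.02, -1.0, -0.015], [-0.983, -0.017, -0.18], [0.18, 0.018, -0.984]] [0.082 0.583 1.111] cam [0.37171416 0.07216276 1.19856509]
```

View pics/scene0.png

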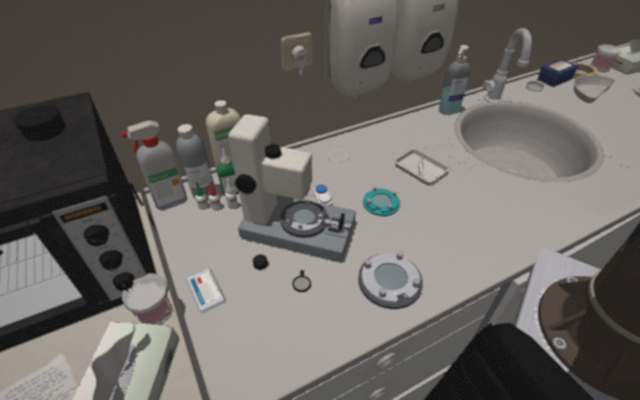

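View pics/top0.png

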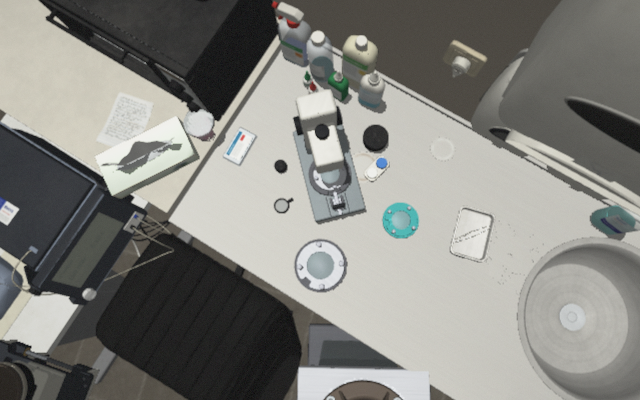

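```bash
python3 - <<'E'
import cv2
a=cv2.imread("pics/top0.png")[80:230,260:410]; cv2.imwrite("pics/topz.png",cv2.resize(a,(600,600),interpolation=cv2.INTER_CUBIC))
a=cv2.imread("pics/scene0.png")[100:270,220:380]; cv2.imwrite("pics/scenez.png",cv2.resize(a,None,fx=3.5,fy=3.5,interpolation=cv2.INTER_CUBIC))
E
```

```text
(no output)
```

View pics/topz.png

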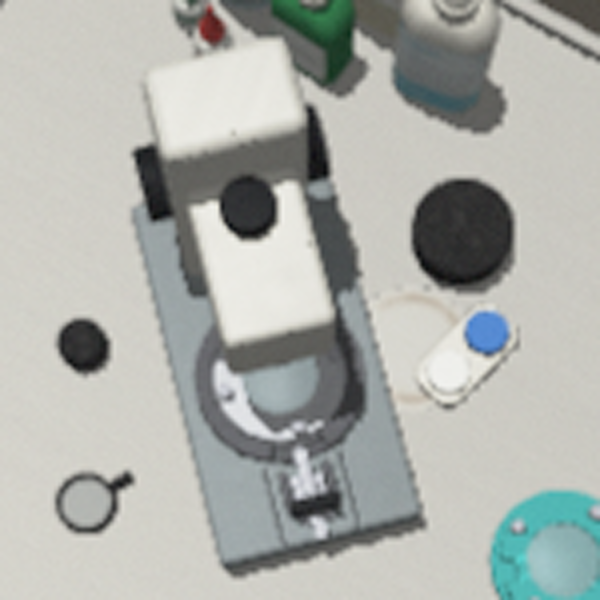

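View pics/scenez.png

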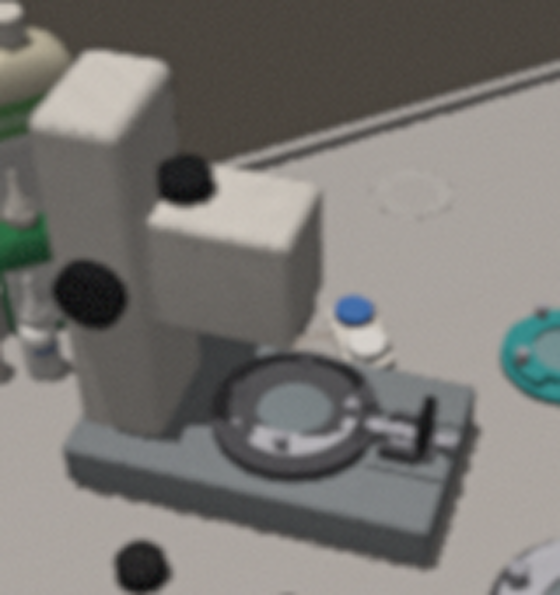

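```bash
cat > h.py <<'E'
import numpy as np, cv2
from cell import *
from scipy.spatial.transform import Rotation as Rn
def ray(m,u,v,z):
    K,R,t=[np.array(m[k],float) for k in("K","R","t")]
    c=-R.T@t; d=R.T@np.linalg.inv(K)@np.array([u,v,1.]); return c+d*(z-c[2])/d[2]
def proj(m,X):
    K,R,t=[np.array(m[k],float) for k in("K","R","t")]
    p=K@(R@np.asarray(X,float)+t); return p[:2]/p[2]
E
python3 - <<'E'
from h import *
m=camera_model("top")
def P(x,y,z): return ray(m,260+x/4,80+y/4,z)
FL=P(222,560,.04);FR=P(420,520,.04);RL=P(135,208,.04)
print(FL,FR,RL,np.linalg.norm(FL-FR),np.linalg.norm(FL-RL))
ax=(RL-FL)[:2];print("yaw",np.degrees(np.arctan2(ax[1],ax[0])))
w=(FL-FR)[:2];print("yaw2",np.degrees(np.arctan2(w[1],w[0]))-90)
for n,p,z in [("loupe",(84,347),.02),("tlens",(86,502),.006),("case",(467,353),.018),("pot",(462,230),.033)]:
    print(n,P(*p,z))
# colour samples
E
```

```text
[0.50501008 0.12321117 0.04      ] [0.53216301 0.00084932 0.04      ] [0.73081516 0.18462328 0.04      ] 0.12533835766427112 0.23400722411979505
yaw 15.214702153190055
yaw2 12.511584377510772
loupe [0.64347292 0.2163854  0.02      ]
tlens [0.54473731 0.21295547 0.006     ]
case [ 0.64399445 -0.03007391  0.018     ]
pot [ 0.72147552 -0.0254791   0.033     ]
```

```bash
cat >> h.py <<'E'
O=np.array([.6205,.0874,0]); YAW=np.radians(14)
import json,os
if os.path.exists("lm.json"):
    d=json.load(open("lm.json")); O=np.array([d[0],d[1],0]); YAW=d[2]
RL=Rn.from_euler("z",YAW)
def L2W(p): return O+RL.apply(np.asarray(p,float))
def W2L(p): return RL.inv().apply(np.asarray(p,float)-O)
def toolrot(tilt,sgn=1,az=0.):
    # tool z: down & +xL; tool x = sgn * yL
    t=np.radians(tilt); z=np.array([np.sin(t),0,-np.cos(t)]); x=np.array([0,float(sgn),0]); y=np.cross(z,x)
    return RL*Rn.from_euler("z",np.radians(az))*Rn.from_matrix(np.column_stack([x,y,z]))
def plan(pL,R,grip,maxrows=5,step=.045,ang=8.0,n=None,start=None,world=False):
    s=observe(); p=np.array(s["position"]);r=Rn.from_rotvec(s["ee_rot"])
    if start is not None: p,r=start
    tp=np.array(pL,float) if world else L2W(pL); rows=[]
    for i in range(maxrows):
        d=tp-p; q=(r.inv()*R).as_rotvec(); 
        k=n-i if n else max(1,int(np.ceil(max(np.linalg.norm(d)/step,np.degrees(np.linalg.norm(q))/ang))))
        if k<1: break
        dd=r.inv().apply(d/k); qq=q/k
        rows.append([round(float(v),3) for v in list(dd/.15)+list(qq/.5)]+[grip])
        p=p+d/k; r=r*Rn.from_rotvec(qq)
        if k==1: break
    print("rows",json.dumps(rows)); print("remaining",k-1)
    return p,r
def st():
    s=observe(); print("t",round(s["clock"],2),"L",np.round(W2L(s["position"])*1000,1),"W",np.round(s["position"],4),"F",np.round(s["force"],1),"w",round(s["width"],3),"z",np.round(RL.inv().apply(Rn.from_rotvec(s["ee_rot"]).as_matrix()[:,2]),3),"x",np.round(RL.inv().apply(Rn.from_rotvec(s["ee_rot"]).as_matrix()[:,0]),3))
    return s
E
python3 - <<'E'
from h import *
s=st(); r=Rn.from_rotvec(s["ee_rot"]); print(r.as_matrix().round(3))
m=camera_model("wrist");R=np.array(m["R"]);c=-R.T@m["t"]
print("cam in tool",r.inv().apply(c-s["position"]),"axes",(R@r.as_matrix()).round(3),np.round(m["K"],1).tolist())
for sg in(1,-1):
    print(sg,np.degrees((r.inv()*toolrot(30,sg)).magnitude()))
E
```

```text
t 0.1 L [-302.   600.9  226. ] W [0.1821 0.5974 0.226 ] F [ 0.2  0.3 -0.4] w 1.004 z [-0.001 -0.001 -1.   ] x [ 0.514  0.858 -0.001]
[[ 0.292  0.957 -0.   ]
 [ 0.957 -0.292 -0.001]
 [-0.001  0.    -1.   ]]
cam in tool [ 0.00027784 -0.07922555 -0.15822917] axes [[ 1.     0.     0.   ]
 [-0.     0.957 -0.291]
 [-0.     0.291  0.957]] [[286.6, 0.0, 326.1], [0.0, 286.6, 200.3], [0.0, 0.0, 1.0]]
1 42.85789587250637
-1 150.14805508484727
```

```bash
python3 - <<'E'
from h import *
st(); plan([-75,0,125] and [-.1,0,.16],toolrot(40),-1)
E
```

```text
t 0.1 L [-302.   600.9  226. ] W [0.1821 0.5974 0.226 ] F [ 0.2  0.3 -0.4] w 1.004 z [-0.001 -0.001 -1.   ] x [ 0.514  0.858 -0.001]
rows [[-0.183, 0.214, 0.03, -0.091, 0.025, -0.069, -1], [-0.191, 0.206, 0.037, -0.091, 0.025, -0.069, -1], [-0.198, 0.198, 0.044, -0.091, 0.025, -0.069, -1], [-0.205, 0.189, 0.05, -0.091, 0.025, -0.069, -1], [-0.212, 0.179, 0.055, -0.091, 0.025, -0.069, -1]]
remaining 10
```

play_rows(rows=[[-0.183,0.214,0.03,-0.091,0.025,-0.069,-1],[-0.191,0.206,0.037,-0.091,0.025,-0.069,-1],[-0.198,0.198,0.044,-0.091,0.025,-0.069,-1],[-0.205,0.189,0.05,-0.091,0.025,-0.069,-1],[-0.212,0.179,0.055,-0.091,0.025,-0.069,-1]])

```text
clock: 0.6
position: [0.2966, 0.4182, 0.2011]
ee_rot: [2.219, 1.989, 0.282]
force: [1.2, 0.3, 0.8]
width: 1.001
```

```bash
python3 - <<'E'
from h import *
st(); plan([-.1,0,.16],toolrot(40),-1)
E
```

```text
t 0.6 L [-234.3  399.3  201.1] W [0.2966 0.4182 0.2011] F [1.2 0.3 0.8] w 1.001 z [ 0.234 -0.043 -0.971] x [0.341 0.939 0.041]
rows [[-0.221, 0.166, 0.059, -0.09, 0.024, -0.066, -1], [-0.227, 0.156, 0.063, -0.09, 0.024, -0.066, -1], [-0.232, 0.145, 0.067, -0.09, 0.024, -0.066, -1], [-0.238, 0.134, 0.071, -0.09, 0.024, -0.066, -1], [-0.243, 0.123, 0.074, -0.09, 0.024, -0.066, -1]]
remaining 5
```

play_rows(rows=[[-0.221,0.166,0.059,-0.09,0.024,-0.066,-1],[-0.227,0.156,0.063,-0.09,0.024,-0.066,-1],[-0.232,0.145,0.067,-0.09,0.024,-0.066,-1],[-0.238,0.134,0.071,-0.09,0.024,-0.066,-1],[-0.243,0.123,0.074,-0.09,0.024,-0.066,-1]])

```text
clock: 1.1
position: [0.4127, 0.2332, 0.18]
ee_rot: [1.906, 2.047, 0.536]
force: [1.8, -0.3, 0.6]
width: 0.998
```

```bash
python3 - <<'E'
from h import *
st(); plan([-.1,0,.15],toolrot(40),-1)
E
```

```text
t 1.1 L [-166.3  191.7  180. ] W [0.4127 0.2332 0.18  ] F [ 1.8 -0.3  0.6] w 0.998 z [ 0.458 -0.041 -0.888] x [0.163 0.986 0.038]
rows [[-0.239, 0.1, 0.086, -0.087, 0.024, -0.063, -1], [-0.243, 0.089, 0.088, -0.087, 0.024, -0.063, -1], [-0.247, 0.077, 0.088, -0.087, 0.024, -0.063, -1], [-0.25, 0.066, 0.089, -0.087, 0.024, -0.063, -1], [-0.253, 0.054, 0.088, -0.087, 0.024, -0.063, -1]]
remaining 0
```

play_rows(rows=[[-0.239,0.1,0.086,-0.087,0.024,-0.063,-1],[-0.243,0.089,0.088,-0.087,0.024,-0.063,-1],[-0.247,0.077,0.088,-0.087,0.024,-0.063,-1],[-0.25,0.066,0.089,-0.087,0.024,-0.063,-1],[-0.253,0.054,0.088,-0.087,0.024,-0.063,-1]])

```text
clock: 1.6
position: [0.4877, 0.134, 0.1715]
ee_rot: [1.727, 2.014, 0.674]
force: [-0.1, 0.7, 0.3]
width: 1.003
```

```bash
python3 - <<'E'
from h import *
st(); m=camera_model("wrist"); cv2.imwrite("pics/w1.png",get_image("wrist"))
np.savez("w1.npz",**{k:np.array(v) for k,v in m.items()})
E
```

```text
t 1.6 L [-117.6   77.3  171.5] W [0.4877 0.134  0.1715] F [-0.1  0.7  0.3] w 1.003 z [ 0.594 -0.046 -0.803] x [0.088 0.996 0.008]
```

View pics/w1.png

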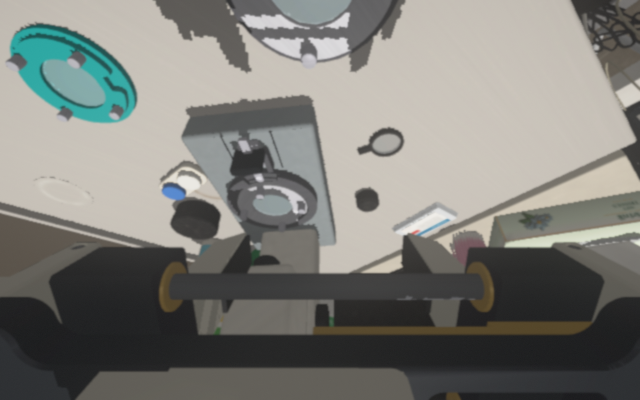

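```bash
python3 - <<'E'
from h import *
st(); plan([-.085,0,.115],toolrot(40),-1,step=.03)
E
```

```text
t 1.65 L [-117.    75.6  171.7] W [0.4887 0.1325 0.1717] F [ 1.  -1.7 -0.9] w 1.0 z [ 0.596 -0.047 -0.802] x [0.086 0.996 0.005]
rows [[-0.121, -0.005, 0.113, -0.028, 0.025, -0.035, -1], [-0.123, -0.009, 0.112, -0.028, 0.025, -0.035, -1], [-0.124, -0.012, 0.11, -0.028, 0.025, -0.035, -1], [-0.125, -0.016, 0.108, -0.028, 0.025, -0.035, -1]]
remaining 0
```

play_rows(rows=[[-0.121,-0.005,0.113,-0.028,0.025,-0.035,-1],[-0.123,-0.009,0.112,-0.028,0.025,-0.035,-1],[-0.124,-0.012,0.11,-0.028,0.025,-0.035,-1],[-0.125,-0.016,0.108,-0.028,0.025,-0.035,-1],[0,0,0,0,0,0,-1]])

```text
clock: 2.15
position: [0.5186, 0.0885, 0.1432]
ee_rot: [1.657, 2.018, 0.692]
force: [-0.4, -0.3, -0.1]
width: 1.001
```

```bash
cat >> h.py <<'E'
def shot(name,box=None,fx=1,rot=False):
    m=camera_model("wrist"); im=get_image("wrist"); np.savez(name+".npz",**{k:np.array(v) for k,v in m.items()})
    cv2.imwrite("pics/"+name+".png",im)
    if box:
        x0,y0,x1,y1=box; c=cv2.resize(im[y0:y1,x0:x1],None,fx=fx,fy=fx,interpolation=cv2.INTER_CUBIC); cv2.imwrite("pics/"+name+"z.png",c)
    return im,m
E
python3 - <<'E'
from h import *
st(); im,m=shot("w2",(220,60,420,210),4)
st()
for p in [(0,0,.051),(-.041,0,.05),(-.088,0,.06),(-.012,0,.13)]: print(p,proj(m,L2W(p)))
E
```

```text
t 2.15 L [-98.6  25.7 143.2] W [0.5186 0.0885 0.1432] F [-0.4 -0.3 -0.1] w 1.001 z [ 0.625 -0.05  -0.779] x [ 0.055  0.998 -0.019]
t 2.2 L [-98.6  27.2 143.6] W [0.5183 0.0899 0.1436] F [-0.4  0.1 -0.1] w 1.002 z [ 0.624 -0.049 -0.78 ] x [ 0.055  0.998 -0.018]
(0, 0, 0.051) [308.74166088 208.79260995]
(-0.041, 0, 0.05) [304.3081466  184.95989318]
(-0.088, 0, 0.06) [296.66752774 159.46436194]
(-0.012, 0, 0.13) [302.60024578 276.47624181]
```

View pics/w2.png

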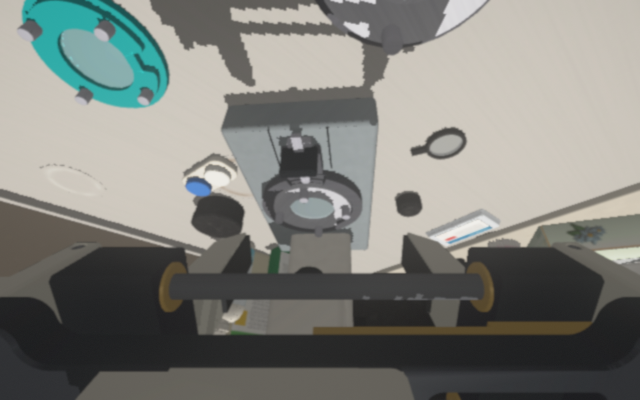

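View pics/w2z.png

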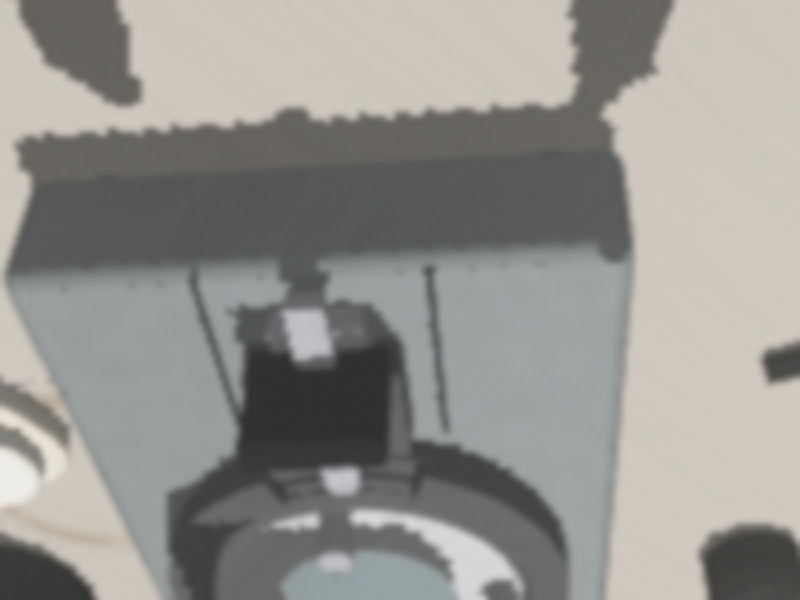

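```bash
python3 - <<'E'
from h import *
m=dict(np.load("w2.npz"))
Pl=lambda x,y,z: ray(m,220+x/4-.4,60+y/4-.4,z)
A=Pl(8,278,.04);B=Pl(632,250,.04);print(A,B,np.linalg.norm(A-B)); d=(B-A)[:2];y=np.degrees(np.arctan2(d[1],d[0]))-90;print("yaw",y)
mid=(A+B)/2; yw=np.radians(y); print(mid[:2]+.105*np.array([np.cos(yw),np.sin(yw)]))
# straight long edges of base top: right edge crop (632,250)->(605,600)
C=Pl(606,590,.04); print("right edge yaw",np.degrees(np.arctan2(*(C-B)[:2][::-1])))
D=Pl(150,580,.04); print("left edge yaw",np.degrees(np.arctan2(*(D-A)[:2][::-1])))
plan([-.045,0,.09],toolrot(33),-1,step=.03,ang=4)
E
```

```text
[0.53388093 0.00334278 0.04      ] [0.50135785 0.12437397 0.04      ] 0.12532478120287321
yaw 15.041014367029263
[0.61902212 0.09110697]
right edge yaw 15.85072006811931
left edge yaw 14.292491111555812
rows [[-0.052, 0.02, 0.17, 0.067, 0.032, -0.023, -1], [-0.054, 0.025, 0.169, 0.067, 0.032, -0.023, -1], [-0.057, 0.03, 0.167, 0.067, 0.032, -0.023, -1]]
remaining 0
```

```bash
echo '[0.6195,0.0895,0.2618]' > lm.json; python3 - <<'E'
from h import *
st(); plan([-.045,0,.09],toolrot(33),-1,step=.03,ang=4)
E
```

```text
t 2.2 L [-97.7  26.6 143.6] W [0.5183 0.0899 0.1436] F [-0.4  0.1 -0.1] w 1.002 z [ 0.623 -0.06  -0.78 ] x [ 0.073  0.997 -0.018]
rows [[-0.048, 0.019, 0.169, 0.067, 0.038, -0.032, -1], [-0.052, 0.024, 0.168, 0.067, 0.038, -0.032, -1], [-0.055, 0.029, 0.166, 0.067, 0.038, -0.032, -1]]
remaining 0
```

play_rows(rows=[[-0.048,0.019,0.169,0.067,0.038,-0.032,-1],[-0.052,0.024,0.168,0.067,0.038,-0.032,-1],[-0.055,0.029,0.166,0.067,0.038,-0.032,-1]])

```text
clock: 2.5
position: [0.5744, 0.0837, 0.0905]
ee_rot: [1.652, 2.166, 0.638]
force: [0.1, 0.9, 1.3]
width: 0.998
```

```bash
python3 - <<'E'
from h import *
st(); plan([-.045,0,.09],toolrot(33),-1,step=.03,ang=4)
E
```

```text
t 2.5 L [-45.1   6.   90.5] W [0.5744 0.0837 0.0905] F [0.1 0.9 1.3] w 0.998 z [ 0.542  0.004 -0.84 ] x [-0.006  1.     0.001]
rows [[-0.04, -0.002, 0.003, -0.007, -0.008, 0.009, -1]]
remaining 0
```

Tracking is accurate when slow. Look here.

```bash
python3 - <<'E'
from h import *
st(); im,m=shot("w3",(220,140,420,290),4)
for p in [(0,0,.051),(-.041,0,.05),(-.088,0,.06),(-.012,0,.13)]: print(p,proj(m,L2W(p)))
E
```

```text
t 2.5 L [-45.1   6.   90.5] W [0.5744 0.0837 0.0905] F [0.1 0.9 1.3] w 0.998 z [ 0.542  0.004 -0.84 ] x [-0.006  1.     0.001]
(0, 0, 0.051) [317.95746237 235.01548813]
(-0.041, 0, 0.05) [317.06414609 201.87501028]
(-0.088, 0, 0.06) [315.20042407 161.88032804]
(-0.012, 0, 0.13) [315.43634316 333.59452124]
```

View pics/w3.png

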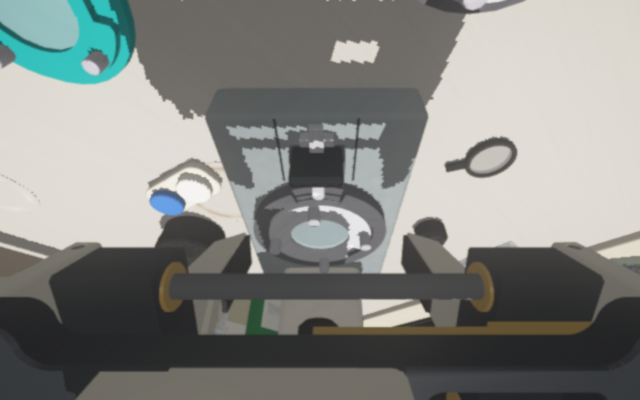

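View pics/w3z.png

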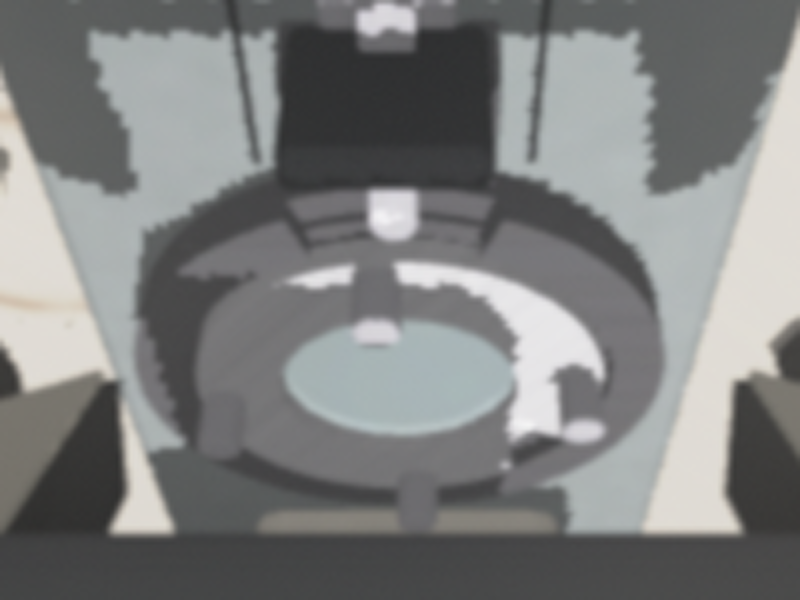

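```bash
python3 - <<'E'
from h import *
m=dict(np.load("w3.npz"))
Pl=lambda x,y,z: W2L(ray(m,220+x/4-.4,140+y/4-.4,z))*1000
for n,p in [("front",(376,330)),("right",(583,432)),("left",(218,452)),("back",(418,527))]:
    q=Pl(*p,.065); print(n,q.round(1),np.hypot(*q[:2]).round(1),np.degrees(np.arctan2(q[1],q[0])).round(1))
print("notch",Pl(520,462,.053).round(1),"lens",Pl(400,377,.048).round(1))
print("ring L/R",Pl(137,350,.046),Pl(664,350,.046))
print("tongue",Pl(393,240,.05),"grip top corners",Pl(280,185,.074),Pl(494,188,.074))
E
```

```text
front [-37.3  -2.2  65. ] 37.4 -176.7
right [-3.8 37.1 65. ] 37.3 95.8
left [  4.1 -34.7  65. ] 35.0 -83.2
back [36.7  5.1 65. ] 37.0 7.9
notch [29.2 27.8 53. ] lens [ 2.8  1.3 48. ]
ring L/R [ -3.88850534 -52.39994212  46.        ] [-4.29978393 55.30630964 46.        ]
tongue [-43.49641171   0.59841645  50.        ] grip top corners [-83.19044765 -13.69790153  74.        ] [-82.7180428   15.41141032  74.        ]
```

```bash
echo '[0.6192,0.0907,0.2618]' > lm.json; python3 - <<'E'
from h import *
st(); plan([-.033,-.0037,.085],toolrot(33),.65,step=.01,ang=3)
E
```

```text
t 2.55 L [-41.6   2.5  89.4] W [0.5784 0.0823 0.0894] F [ 5.7 -1.4 -0.8] w 0.996 z [ 0.542  0.003 -0.84 ] x [-0.005  1.     0.   ]
rows [[-0.021, 0.016, 0.028, -0.003, -0.003, 0.004, 0.65], [-0.021, 0.016, 0.028, -0.003, -0.003, 0.004, 0.65]]
remaining 0
```

play_rows(rows=[[-0.02,0.016,0.028,0,0,0,0.65],[-0.02,0.016,0.028,0,0,0,0.65],[0,0,0,0,0,0,0.65],[0,0,0,0,0,0,0.65]])

```text
clock: 2.95
position: [0.5884, 0.0831, 0.0854]
ee_rot: [1.651, 2.166, 0.638]
force: [-0.7, 0.1, 0.2]
width: 0.7
```

```bash
python3 - <<'E'
from h import *
im,m=shot("w4",(220,140,420,290),4);st(); plan([-.033,-.0037,.07],toolrot(33),.65,step=.01,ang=3)
E
```

```text
t 3.0 L [-31.7   0.7  85.5] W [0.5884 0.0832 0.0855] F [0.  0.8 0. ] w 0.659 z [ 0.542  0.004 -0.84 ] x [-0.007  1.     0.   ]
rows [[-0.015, -0.032, 0.041, -0.003, -0.004, 0.005, 0.65], [-0.015, -0.032, 0.041, -0.003, -0.004, 0.005, 0.65]]
remaining 0
```

View pics/w4z.png

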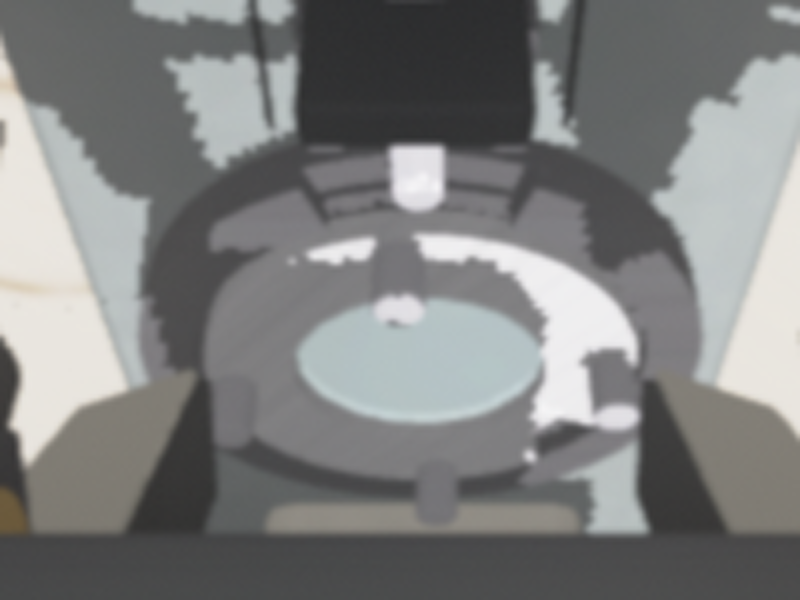

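play_rows(rows=[[-0.02,0,0,0,0,0,0.65],[-0.008,0,0,0,0,0,0.65],[0,0,0,0,0,0,0.65],[0,0,0,0,0,0,0.65],[0,0,0,0,0,0,0.65]])

```text
clock: 3.5
position: [0.5885, 0.0793, 0.0866]
ee_rot: [1.65, 2.167, 0.639]
force: [0.7, 0.3, -0.5]
width: 0.223
```

```bash
python3 - <<'E'
from h import *
im,m=shot("w5",(220,140,420,290),4);st(); plan([-.033,-.0037,.07],toolrot(33),.65,step=.01,ang=3)
Pl=lambda x,y,z: W2L(ray(m,220+x/4-.4,140+y/4-.4,z))*1000
E
```

```text
t 3.55 L [-32.6  -3.1  86.5] W [0.5885 0.0793 0.0865] F [ 0.5 -0.3  0.2] w 0.195 z [ 0.543  0.004 -0.84 ] x [-0.008  1.    -0.   ]
rows [[-0.002, -0.031, 0.046, -0.002, -0.004, 0.006, 0.65], [-0.002, -0.031, 0.046, -0.002, -0.004, 0.006, 0.65]]
remaining 0
```

View pics/w5z.png

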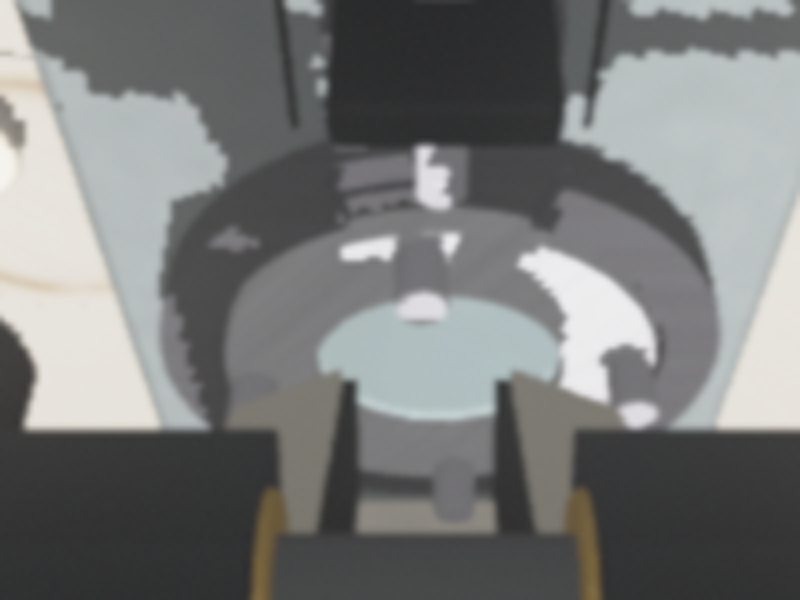

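play_rows(rows=[[-0.002,-0.031,0.046,0,0,0,0.65],[-0.002,-0.031,0.046,0,0,0,0.65],[0,-0.015,0.025,0,0,0,0.65],[0,0,0,0,0,0,0.65]])

```text
clock: 3.95
position: [0.5883, 0.0785, 0.0632]
ee_rot: [1.65, 2.167, 0.638]
force: [-0.1, 0.2, -0.2]
width: 0.174
```

```bash
python3 - <<'E'
from h import *
st(); plan([-.033,-.0037,.060],toolrot(33),.65,step=.01,ang=3)
E
```

```text
t 3.95 L [-33.   -3.8  63.2] W [0.5883 0.0785 0.0632] F [-0.1  0.2 -0.2] w 0.174 z [ 0.542  0.004 -0.84 ] x [-0.007  1.     0.   ]
rows [[0.0, -0.011, 0.018, -0.006, -0.008, 0.012, 0.65]]
remaining 0
```

```bash
cat >> h.py <<'E'
def arc(phis,grip,dx=.003,dy=-.0035,z=.060,tilt=33):
    s=observe(); p=np.array(s["position"]);r=Rn.from_rotvec(s["ee_rot"]); rows=[]
    R=toolrot(tilt)
    for f in phis:
        f=np.radians(f); t=L2W([.036*np.cos(f)+dx,.036*np.sin(f)+dy,z])
        dd=r.inv().apply(t-p)/.15; qq=(r.inv()*R).as_rotvec()/.5
        rows.append([round(float(v),3) for v in list(dd)+list(qq)]+[grip]); p=t;r=R
    print("rows",json.dumps(rows))
E
python3 - <<'E'
from h import *
arc([186,190,196,203],.65)
E
```

```text
rows [[-0.023, -0.01, 0.019, -0.006, -0.008, 0.012, 0.65], [-0.017, 0.002, 0.001, 0.0, 0.0, 0.0, 0.65], [-0.024, 0.005, 0.003, 0.0, 0.0, 0.0, 0.65], [-0.028, 0.008, 0.005, 0.0, 0.0, 0.0, 0.65]]
```

play_rows(rows=[[0,-0.011,0.018,0,0,0,0.65],[-0.023,0,0,0,0,0,0.65],[-0.017,0.002,0.001,0,0,0,0.65],[-0.024,0.005,0.003,0,0,0,0.65],[-0.028,0.008,0.005,0,0,0,0.65]])

```text
clock: 4.45
position: [0.5938, 0.0662, 0.0591]
ee_rot: [1.649, 2.171, 0.638]
force: [-1.5, 1.7, 0.4]
width: 0.175
```

```bash
python3 - <<'E'
from h import *
im,m=shot("w6",(220,140,420,290),4);st(); arc([210,217,224,231,235],.65)
E
```

```text
t 4.5 L [-30.4 -18.3  59.3] W [0.5946 0.0652 0.0593] F [-0.5 -0.1 -1.5] w 0.178 z [ 0.541  0.005 -0.841] x [-0.008  1.     0.   ]
rows [[-0.022, 0.015, 0.004, -0.009, -0.009, 0.014, 0.65], [-0.024, 0.014, 0.009, 0.0, 0.0, 0.0, 0.65], [-0.022, 0.016, 0.01, 0.0, 0.0, 0.0, 0.65], [-0.02, 0.018, 0.012, 0.0, 0.0, 0.0, 0.65], [-0.01, 0.011, 0.007, 0.0, 0.0, 0.0, 0.65]]
```

View pics/w6z.png

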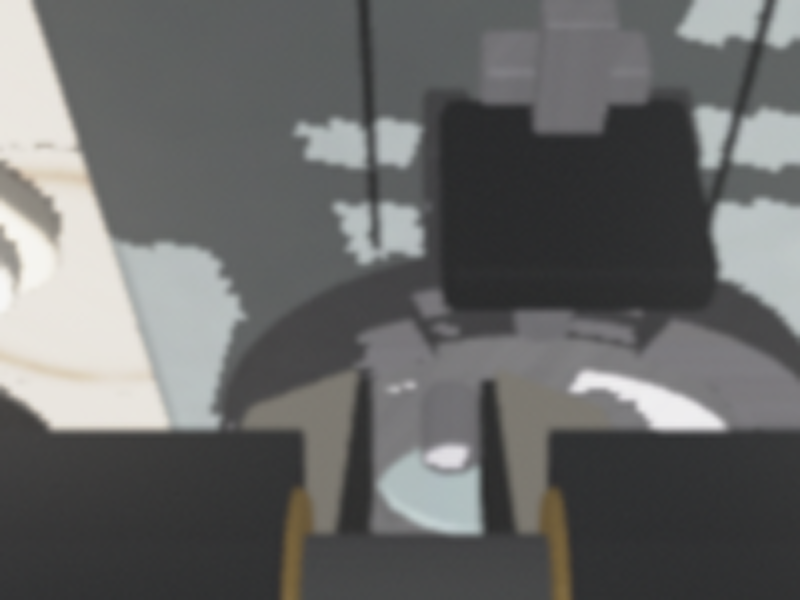

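play_rows(rows=[[-0.022,0.013,0.004,0,0,0,0.65],[-0.024,0.014,0.009,0,0,0,0.65],[-0.022,0.016,0.01,0,0,0,0.65],[-0.02,0.018,0.012,0,0,0,0.65],[-0.01,0.011,0.007,0,0,0,0.65]])

```text
clock: 5.0
position: [0.6119, 0.0528, 0.0601]
ee_rot: [1.651, 2.168, 0.637]
force: [-1.5, 0.9, 0.5]
width: 0.176
```

```bash
python3 - <<'E'
from h import *
im,m=shot("w7",(200,140,400,290),4);st(); 
plan([-.022,-.034,.085],toolrot(33),.65,step=.012,ang=3)
E
```

```text
t 5.05 L [-16.5 -34.9  60.3] W [0.6123 0.0527 0.0603] F [0.3 0.1 0.1] w 0.173 z [ 0.541  0.004 -0.841] x [-0.007  1.     0.   ]
rows [[0.002, 0.02, -0.053, -0.003, -0.003, 0.004, 0.65], [0.002, 0.02, -0.053, -0.003, -0.003, 0.004, 0.65], [0.002, 0.02, -0.053, -0.003, -0.003, 0.004, 0.65]]
remaining 0
```

View pics/w7z.png

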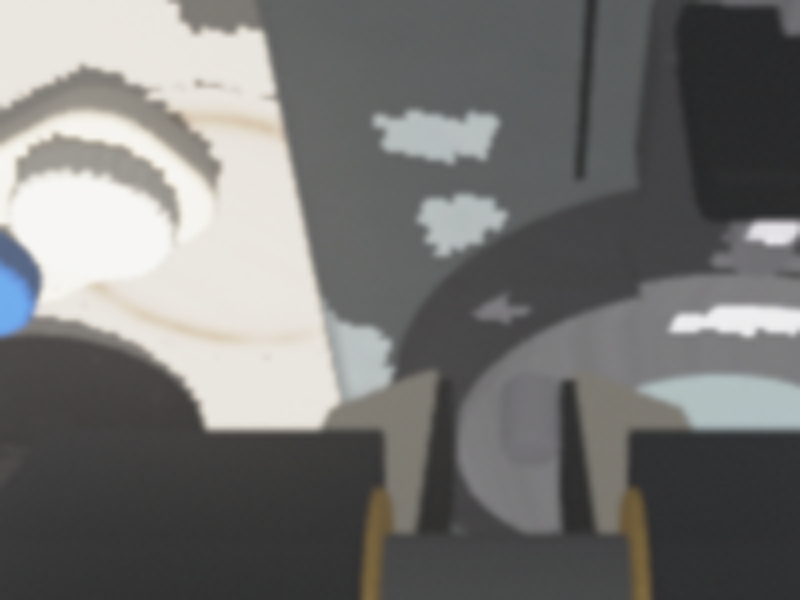

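play_rows(rows=[[0.003,0,-0.07,0,0,0,0.65],[0.003,0,-0.07,0,0,0,0.65],[0.07,0,-0.07,0,0,0,0.65],[0.13,0,0,0,0,0,0.65],[0.13,0,0,0,0,0,0.65]])

```text
clock: 5.55
position: [0.5819, 0.0932, 0.0909]
ee_rot: [1.657, 2.158, 0.638]
force: [0.6, -0.5, 0.8]
width: 0.174
```

```bash
python3 - <<'E'
from h import *
im,m=shot("w8",(220,140,420,290),4);st(); 
plan([-.030,.018,.085],toolrot(33),.65,step=.012,ang=3)
E
```

```text
t 5.6 L [-35.3  16.6  91. ] W [0.5808 0.0976 0.091 ] F [-1.1  3.8  0. ] w 0.175 z [ 0.544  0.003 -0.839] x [-0.005  1.     0.001]
rows [[0.009, 0.008, 0.053, -0.002, -0.007, 0.006, 0.65]]
remaining 0
```

View pics/w8z.png

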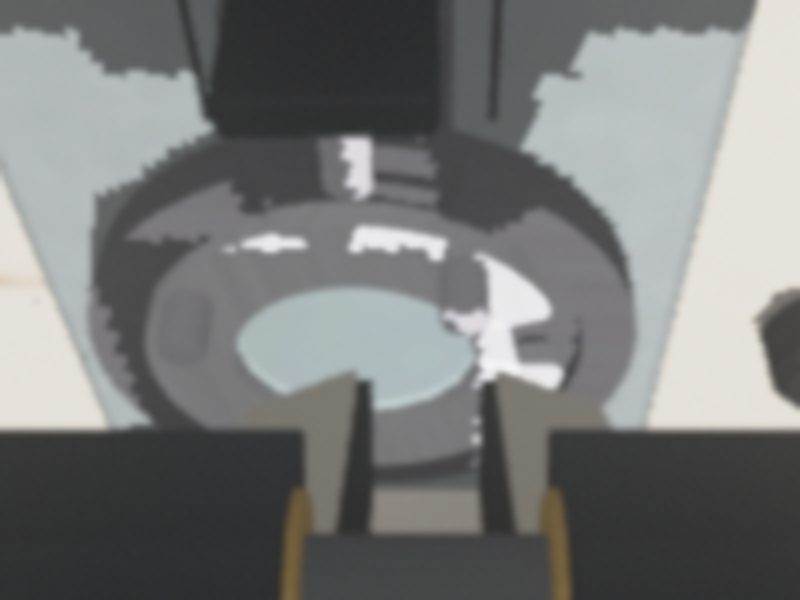

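```bash
python3 - <<'E'
from h import *
m=camera_model("wrist")
im=get_image("wrist");cv2.imwrite("pics/w9z.png",cv2.resize(im[140:290,220:420],None,fx=4,fy=4,interpolation=cv2.INTER_CUBIC))
st()
Pl=lambda x,y,z: W2L(ray(m,220+x/4-.4,140+y/4-.4,z))*1000
for n,p in [("fr",(465,323)),("left",(182,353))]:
    q=Pl(*p,.065); print(n,q.round(1),np.hypot(*q[:2]).round(1),np.degrees(np.arctan2(q[1],q[0])).round(1))
E
```

```text
t 5.65 L [-35.3  15.4  90.8] W [0.5812 0.0964 0.0908] F [-0.5  0.1 -0.1] w 0.176 z [ 0.544  0.003 -0.839] x [-0.005  1.     0.   ]
fr [-28.9  23.6  65. ] 37.3 140.7
left [-19.8 -26.2  65. ] 32.8 -127.1
```

View pics/w9z.png

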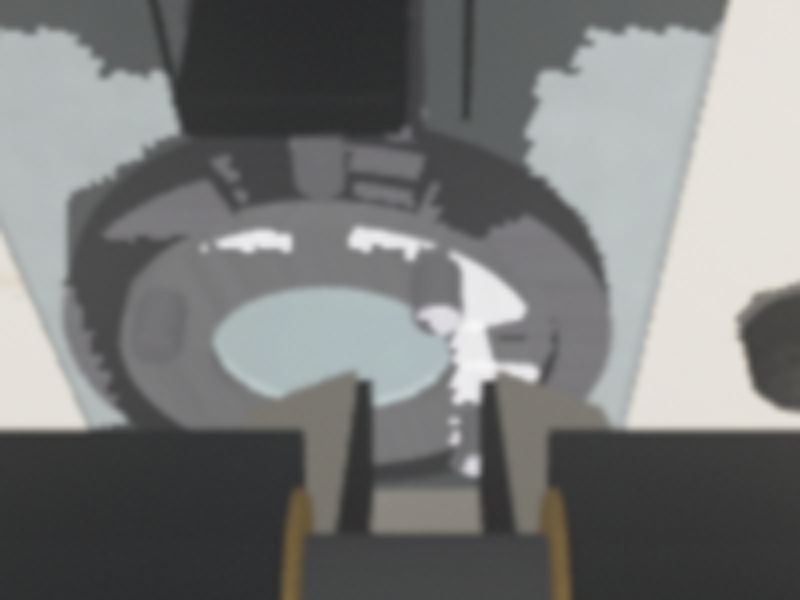

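```bash
python3 - <<'E'
from h import *
def go(m,pts):
    for p in pts:
        q=W2L(ray(m,220+p[0]/4-.4,140+p[1]/4-.4,.065))*1000; print(q.round(1),np.hypot(*q[:2]).round(1),np.degrees(np.arctan2(q[1],q[0])).round(1))
go(dict(np.load("w8.npz")),[(465,323),(185,350)])
go(camera_model("wrist"),[(437,322),(158,355),(465,470)])
st()
plan([-.027,.017,.085],toolrot(33),.65,step=.012,ang=3)
E
```

```text
[-29.  19.  65.] 34.7 146.7
[-21.  -30.1  65. ] 36.7 -124.9
[-29.3  17.6  65. ] 34.2 149.1
[-19.3 -31.7  65. ] 37.1 -121.3
[21.8 23.9 65. ] 32.4 47.7
t 5.65 L [-35.3  15.4  90.8] W [0.5812 0.0964 0.0908] F [-0.5  0.1 -0.1] w 0.176 z [ 0.544  0.003 -0.839] x [-0.005  1.     0.   ]
rows [[0.01, 0.025, 0.062, -0.003, -0.006, 0.009, 0.65]]
remaining 0
```

play_rows(rows=[[0.02,0.025,0.062,0,0,0,0.65],[0,0,0,0,0,0,0.65]])

```text
clock: 5.85
position: [0.5891, 0.1015, 0.086]
ee_rot: [1.649, 2.163, 0.641]
force: [-0.8, -0.6, -0.2]
width: 0.174
```

```bash
python3 - <<'E'
from h import *
st()
plan([-.0275,.0185,.060],toolrot(33),.65,step=.009,ang=3)
E
```

```text
t 5.85 L [-26.3  18.2  86. ] W [0.5891 0.1015 0.086 ] F [-0.8 -0.6 -0.2] w 0.174 z [ 0.545  0.003 -0.838] x [-0.006  1.    -0.   ]
rows [[0.001, -0.034, 0.047, 0.001, -0.002, 0.003, 0.65], [0.001, -0.034, 0.047, 0.001, -0.002, 0.003, 0.65], [0.001, -0.034, 0.047, 0.001, -0.002, 0.003, 0.65]]
remaining 0
```

play_rows(rows=[[0.001,-0.034,0.047,0,0,0,0.65],[0.001,-0.034,0.047,0,0,0,0.65],[0.001,-0.034,0.047,0,0,0,0.65],[0,0,0,0,0,0,0.65]])

```text
clock: 6.25
position: [0.5892, 0.0991, 0.0578]
ee_rot: [1.652, 2.158, 0.642]
force: [-1.0, 2.8, 5.7]
width: 0.173
```

```bash
python3 - <<'E'
from h import *
im,m=shot("w10",(220,140,420,290),4); st()
arc([148,153,160,167,175],.65)
E
```

```text
t 6.3 L [-26.9  15.9  58.1] W [0.5891 0.0991 0.0581] F [-0.4  0.3  3. ] w 0.173 z [ 0.546  0.001 -0.837] x [-0.002  1.    -0.001]
rows [[-0.002, 0.003, -0.013, 0.004, -0.002, 0.004, 0.65], [-0.018, -0.009, -0.006, 0.0, 0.0, 0.0, 0.65], [-0.027, -0.01, -0.006, 0.0, 0.0, 0.0, 0.65], [-0.028, -0.007, -0.005, 0.0, 0.0, 0.0, 0.65], [-0.033, -0.004, -0.003, 0.0, 0.0, 0.0, 0.65]]
```

View pics/w10z.png

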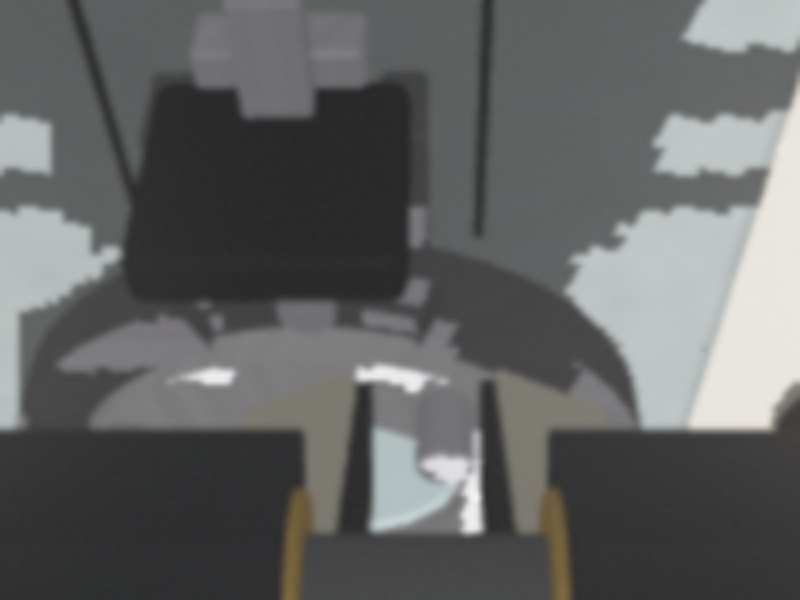

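play_rows(rows=[[-0.002,0.004,-0.014,0,0,0,0.65],[-0.018,-0.009,-0.006,0,0,0,0.65],[-0.027,-0.01,-0.006,0,0,0,0.65],[-0.028,-0.007,-0.005,0,0,0,0.65],[-0.033,-0.004,-0.003,0,0,0,0.65]])

```text
clock: 6.8
position: [0.5847, 0.085, 0.0593]
ee_rot: [1.647, 2.169, 0.643]
force: [-4.2, 4.4, 3.6]
width: 0.174
```

```bash
python3 - <<'E'
from h import *
st()
arc([183,190,197,204,210],.65,z=.0605)
E
```

```text
t 6.8 L [-34.8   3.4  59.3] W [0.5847 0.085  0.0593] F [-4.2  4.4  3.6] w 0.174 z [ 0.544  0.007 -0.839] x [-0.01   1.     0.002]
rows [[-0.059, 0.014, -0.0, -0.002, -0.015, 0.015, 0.65], [-0.029, 0.003, 0.002, 0.0, 0.0, 0.0, 0.65], [-0.028, 0.006, 0.004, 0.0, 0.0, 0.0, 0.65], [-0.027, 0.009, 0.006, 0.0, 0.0, 0.0, 0.65], [-0.022, 0.01, 0.006, 0.0, 0.0, 0.0, 0.65]]
```

play_rows(rows=[[-0.035,0.014,-0.003,0,0,0,0.65],[-0.029,0.003,0.001,0,0,0,0.65],[-0.028,0.005,0.003,0,0,0,0.65],[-0.027,0.009,0.005,0,0,0,0.65]])

```text
clock: 7.2
position: [0.5886, 0.0685, 0.0586]
ee_rot: [1.649, 2.179, 0.637]
force: [-1.8, 1.1, -0.4]
width: 0.176
```

```bash
python3 - <<'E'
from h import *
im,m=shot("w11",(220,140,420,290),4); st()
arc([210,215,218,222,225],.65,z=.0605)
E
```

```text
t 7.25 L [-34.8 -14.7  58.8] W [0.5894 0.0675 0.0588] F [ 0.7 -0.3  0.3] w 0.174 z [ 0.537  0.01  -0.844] x [-0.013  1.     0.003]
rows [[-0.046, 0.043, 0.013, -0.018, -0.019, 0.018, 0.65], [-0.018, 0.009, 0.006, 0.0, 0.0, 0.0, 0.65], [-0.01, 0.006, 0.004, 0.0, 0.0, 0.0, 0.65], [-0.013, 0.009, 0.006, 0.0, 0.0, 0.0, 0.65], [-0.009, 0.007, 0.005, 0.0, 0.0, 0.0, 0.65]]
```

View pics/w11z.png

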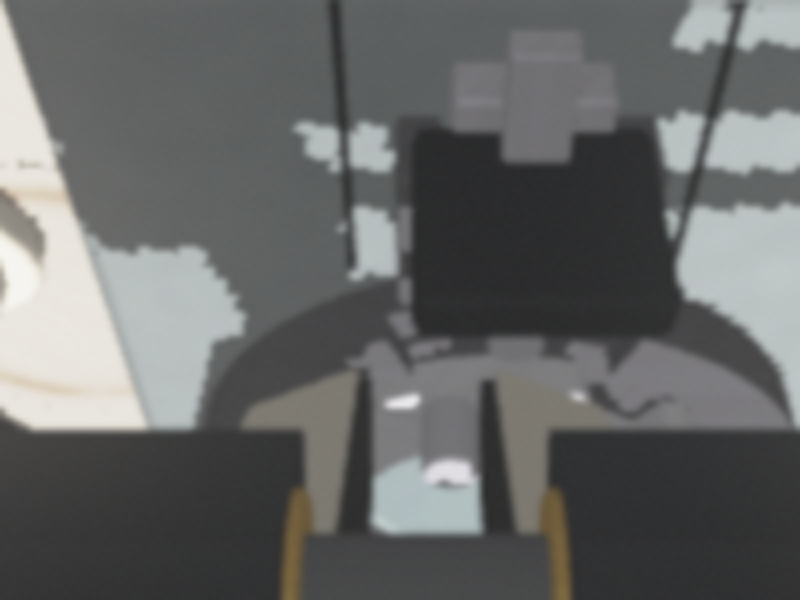

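play_rows(rows=[[-0.018,0.027,0.006,0,0,0,0.65],[-0.025,0.02,0.007,0,0,0,0.65],[-0.02,0.01,0.006,0,0,0,0.65],[-0.01,0.006,0.004,0,0,0,0.65],[0,0,0,0,0,0,0.65]])

```text
clock: 7.75
position: [0.6039, 0.0574, 0.0611]
ee_rot: [1.652, 2.174, 0.636]
force: [-1.0, 0.8, 0.8]
width: 0.176
```

```bash
python3 - <<'E'
from h import *
im,m=shot("w12",(220,140,420,290),4); st()
arc([217,221,225],.65,z=.0605)
for a,b in[(360,440),(480,440)]: pass
q=[W2L(ray(m,220+x/4-.4,140+y/4-.4,z)) for x,y,z in [(450,470,.065)]]; print(np.round(q,4))
print([ (proj(m,L2W([.036*np.cos(np.radians(f)),.036*np.sin(np.radians(f)),.065]))-[220,140])*4 for f in(205,210,215,220,225,230)])
print("notch-window", [(f,((proj(m,L2W([.041*np.cos(np.radians(f)),.041*np.sin(np.radians(f)),.053]))-[220,140])*4).round()) for f in(150,160,170,180,190)])
E
```

```text
t 7.8 L [-23.4 -28.1  61.1] W [0.6038 0.0575 0.0611] F [ 0.2  0.8 -0.5] w 0.177 z [ 0.537  0.008 -0.843] x [-0.01   1.     0.003]
rows [[0.02, -0.015, -0.005, -0.017, -0.016, 0.014, 0.65], [-0.013, 0.009, 0.006, 0.0, 0.0, 0.0, 0.65], [-0.012, 0.01, 0.006, 0.0, 0.0, 0.0, 0.65]]
[[-0.0201 -0.0242  0.065 ]]
[array([513.43476944, 424.88161244]), array([493.51417293, 430.12852973]), array([474.71959934, 436.15850863]), array([457.22633868, 442.88978314]), array([441.18438725, 450.23443764]), array([426.71727747, 458.10055254])]
notch-window [(150, array([750., 346.])), (160, array([711., 334.])), (170, array([666., 326.])), (180, array([618., 323.])), (190, array([568., 326.]))]
```

View pics/w12z.png

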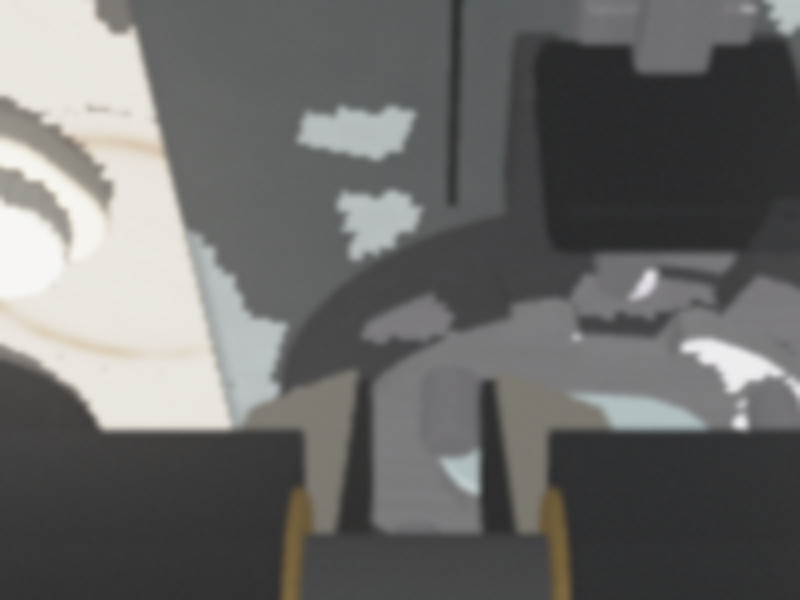

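play_rows(rows=[[0.02,0,0,0,0,0,0.65],[0,0,-0.07,0,0,0,0.65],[0,0,-0.1,0,0,0,0.65],[0,0,-0.12,0,0,0,0.65],[0.09,0,-0.1,0,0,0,0.65]])

```text
clock: 8.3
position: [0.5663, 0.0649, 0.1062]
ee_rot: [1.646, 2.163, 0.644]
force: [-0.5, -0.3, 0.4]
width: 0.169
```

```bash
python3 - <<'E'
from h import *
st()
plan([-.050,0,.105],toolrot(33),1,step=.02,ang=3)
E
```

```text
t 8.3 L [-57.8 -11.3 106.2] W [0.5663 0.0649 0.1062] F [-0.5 -0.3  0.4] w 0.169 z [ 0.548  0.003 -0.837] x [-0.008  1.    -0.001]
rows [[0.075, 0.04, 0.036, 0.007, -0.006, 0.014, 1]]
remaining 0
```

play_rows(rows=[[0.04,0,0,0,0,0,0.65],[0,0,0,0,0,0,0.65],[0,0,0,0,0,0,0.65]])

```text
clock: 8.6
position: [0.5638, 0.072, 0.1085]
ee_rot: [1.642, 2.162, 0.647]
force: [-0.1, 0.5, -0.1]
width: 0.173
```

```bash
python3 - <<'E'
from h import *
st()
im,m=shot("w13",(220,120,420,270),4)
print("notch-window", [(f,((proj(m,L2W([.041*np.cos(np.radians(f)),.041*np.sin(np.radians(f)),.053]))-[220,120])*4).round()) for f in(170,180,190)])
E
```

```text
t 8.6 L [-58.3  -3.7 108.5] W [0.5638 0.072  0.1085] F [-0.1  0.5 -0.1] w 0.173 z [ 0.55   0.004 -0.835] x [-0.009  1.    -0.001]
notch-window [(170, array([478., 312.])), (180, array([442., 310.])), (190, array([405., 312.]))]
```

View pics/w13z.png

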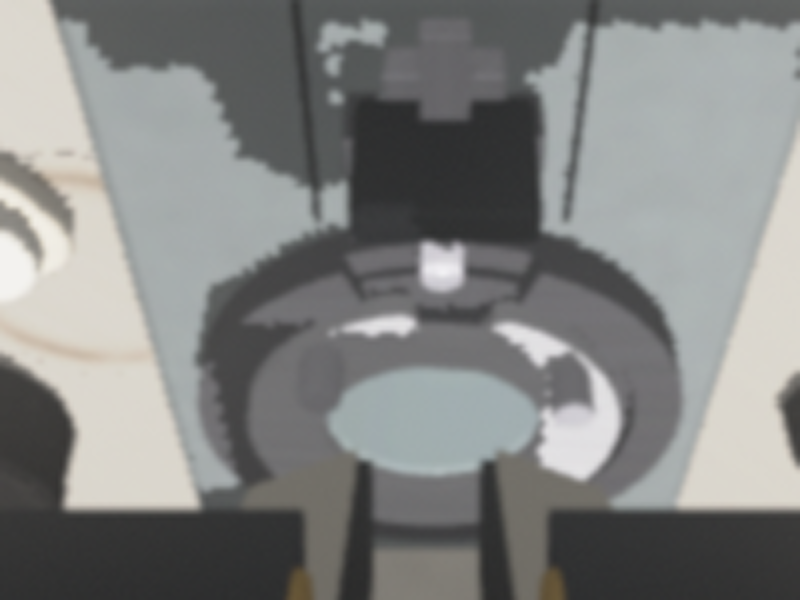

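```bash
python3 - <<'E'
from h import *
m=dict(np.load("w13.npz"))
for p in[(318,402),(575,415)]:
    q=W2L(ray(m,220+p[0]/4-.4,120+p[1]/4-.4,.065))*1000; print(q.round(1),np.hypot(*q[:2]).round(1),np.degrees(np.arctan2(q[1],q[0])).round(1)%360)
for p in[(422,315),(492,315),(457,315),(442,285)]: print(W2L(ray(m,220+p[0]/4-.4,120+p[1]/4-.4,.053))*1000)
im=cv2.imread("pics/w13.png"); cv2.imwrite("pics/w13y.png",cv2.resize(im[165:235,280:380],None,fx=8,fy=8,interpolation=cv2.INTER_CUBIC))
E
```

```text
[-27.3 -24.5  65. ] 36.7 221.8
[-23.4  26.6  65. ] 35.5 131.4
[-39.89886803  -4.10973334  53.        ]
[-40.03579321   9.5596013   53.        ]
[-39.96733337   2.72520837  53.        ]
[-48.76099615  -0.37928013  53.        ]
```

View pics/w13y.png

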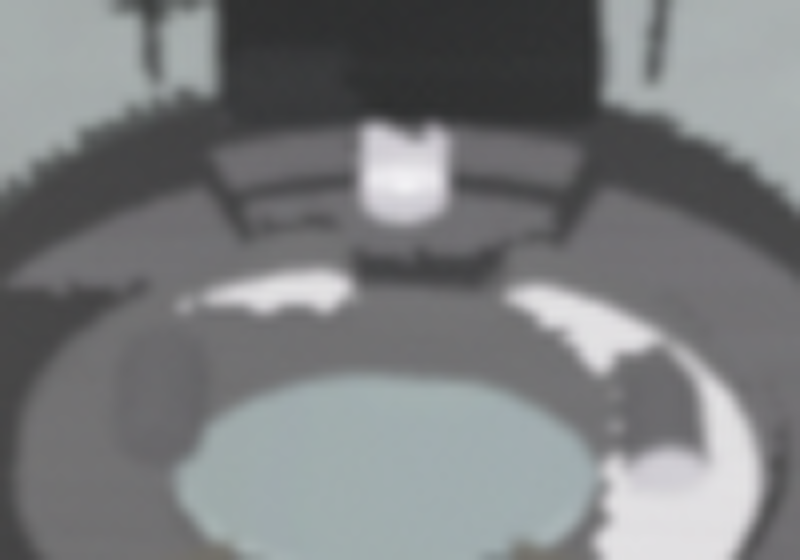

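```bash
python3 - <<'E'
from h import *
st()
plan([-.024,-.0245,.085],toolrot(33),.65,step=.015,ang=3)
E
```

```text
t 8.65 L [-58.2  -3.8 108.4] W [0.564  0.072  0.1084] F [-0.5  0.3  0.2] w 0.176 z [ 0.55   0.004 -0.835] x [-0.009  1.    -0.001]
rows [[-0.035, 0.026, 0.064, 0.003, -0.002, 0.004, 0.65], [-0.035, 0.026, 0.064, 0.003, -0.002, 0.004, 0.65], [-0.035, 0.026, 0.064, 0.003, -0.002, 0.004, 0.65], [-0.035, 0.026, 0.064, 0.003, -0.002, 0.004, 0.65]]
remaining 0
```

play_rows(rows=[[-0.035,0.026,0.064,0,0,0,0.65],[-0.035,0.026,0.064,0,0,0,0.65],[-0.035,0.026,0.064,0,0,0,0.65],[-0.035,0.026,0.064,0,0,0,0.65],[0,0,0,0,0,0,0.65]])

```text
clock: 9.15
position: [0.6077, 0.0584, 0.0811]
ee_rot: [1.645, 2.161, 0.646]
force: [-0.8, 0.0, 0.4]
width: 0.175
```

```bash
python3 - <<'E'
from h import *
st()
plan([-.024,-.0245,.061],toolrot(33),.65,step=.009,ang=3)
E
```

```text
t 9.15 L [-19.5 -28.2  81.1] W [0.6077 0.0584 0.0811] F [-0.8  0.   0.4] w 0.175 z [ 0.549  0.003 -0.836] x [-0.008  1.    -0.001]
rows [[0.008, -0.033, 0.032, 0.004, -0.002, 0.005, 0.65], [0.008, -0.033, 0.032, 0.004, -0.002, 0.005, 0.65], [0.008, -0.033, 0.032, 0.004, -0.002, 0.005, 0.65]]
remaining 0
```

play_rows(rows=[[0.026,-0.02,-0.012,0,0,0,0.65],[0,-0.02,0.035,0,0,0,0.65],[0,-0.02,0.035,0,0,0,0.65],[0,-0.01,0.018,0,0,0,0.65]])

```text
clock: 9.55
position: [0.6032, 0.0618, 0.0643]
ee_rot: [1.645, 2.162, 0.645]
force: [0.7, 0.8, 0.1]
width: 0.176
```

```bash
python3 - <<'E'
from h import *
st()
plan([-.024,-.0245,.061],toolrot(33),.65,step=.009,ang=3)
E
```

```text
t 9.55 L [-23.  -23.8  64.3] W [0.6032 0.0618 0.0643] F [0.7 0.8 0.1] w 0.176 z [ 0.548  0.004 -0.836] x [-0.008  1.    -0.001]
rows [[-0.005, -0.018, 0.014, 0.009, -0.007, 0.014, 0.65]]
remaining 0
```

play_rows(rows=[[0,-0.013,0.018,0,0,0,0.65],[-0.018,0,0,0,0,0,0.65],[-0.01,0,0,0,0,0,0.65],[0,0,0,0,0,0,0.65]])

```text
clock: 9.95
position: [0.6036, 0.0577, 0.0601]
ee_rot: [1.645, 2.164, 0.645]
force: [-0.5, 0.1, 0.2]
width: 0.176
```

```bash
python3 - <<'E'
from h import *
st()
plan([-.023,-.0293,.061],toolrot(33),.65,step=.009,ang=3)
E
```

```text
t 9.95 L [-23.6 -27.9  60.1] W [0.6036 0.0577 0.0601] F [-0.5  0.1  0.2] w 0.176 z [ 0.548  0.004 -0.837] x [-0.009  1.    -0.001]
rows [[-0.01, 0.007, -0.003, 0.007, -0.008, 0.015, 0.65]]
remaining 0
```

play_rows(rows=[[-0.01,0.003,0,0,0,0,0.65],[0,0,0,0,0,0,0.65]])

```text
clock: 10.15
position: [0.6043, 0.0563, 0.0605]
ee_rot: [1.645, 2.164, 0.645]
force: [0.0, -0.5, 0.1]
width: 0.174
```

```bash
python3 - <<'E'
from h import *
st()
E
```

```text
t 10.15 L [-23.3 -29.4  60.5] W [0.6043 0.0563 0.0605] F [ 0.  -0.5  0.1] w 0.174 z [ 0.548  0.004 -0.837] x [-0.009  1.    -0.   ]
```

Retreat and look.

play_rows(rows=[[0.02,0,0,0,0,0,0.65],[0,0,-0.07,0,0,0,0.65],[0,0,-0.1,0,0,0,0.65],[0.05,0,-0.12,0,0,0,0.65],[0.05,0,-0.05,0,0,0,1]])

```text
clock: 10.65
position: [0.5711, 0.0656, 0.1053]
ee_rot: [1.647, 2.162, 0.644]
force: [-0.1, 1.5, -1.8]
width: 0.128
```

play_rows(rows=[[0,0,0,0,0,0,1],[0,0,0,0,0,0,1]])

```text
clock: 10.85
position: [0.5703, 0.0666, 0.1082]
ee_rot: [1.643, 2.161, 0.647]
force: [0.0, -0.2, 0.4]
width: 0.013
```

```bash
python3 - <<'E'
from h import *
st()
im,m=shot("w14"); cv2.imwrite("pics/w14y.png",cv2.resize(im[150:235,280:380],None,fx=7,fy=7,interpolation=cv2.INTER_CUBIC))
print([ (f,((proj(m,L2W([.041*np.cos(np.radians(f)),.041*np.sin(np.radians(f)),.053]))-[280,150])*7).round()) for f in(170,180,190)])
E
```

```text
t 10.85 L [-53.5 -10.7 108.2] W [0.5703 0.0666 0.1082] F [ 0.  -0.2  0.4] w 0.013 z [ 0.55   0.004 -0.835] x [-0.009  1.    -0.001]
[(170, array([482., 310.])), (180, array([417., 306.])), (190, array([352., 310.]))]
```

View pics/w14y.png

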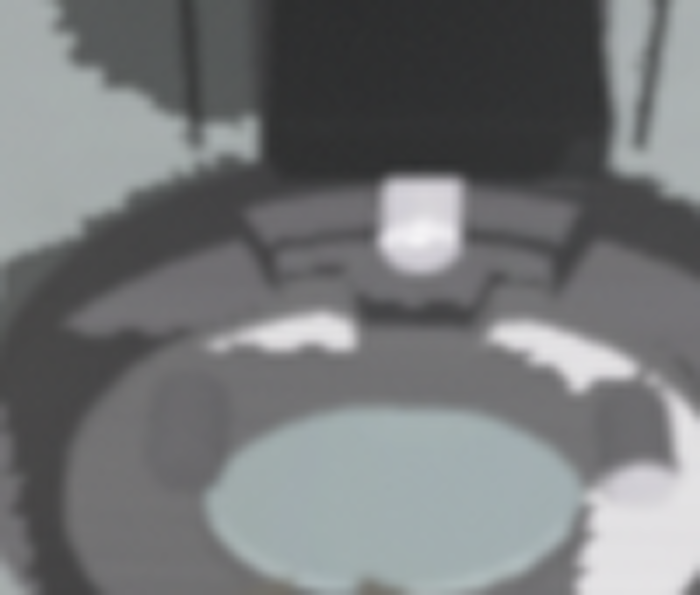

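```bash
python3 - <<'E'
from h import *
plan([-.125,0,.105],toolrot(33),1,step=.02,ang=3)
E
```

```text
rows [[0.019, -0.102, -0.061, 0.003, -0.002, 0.004, 1], [0.019, -0.102, -0.061, 0.003, -0.002, 0.004, 1], [0.018, -0.103, -0.061, 0.003, -0.002, 0.004, 1], [0.018, -0.103, -0.061, 0.003, -0.002, 0.004, 1]]
remaining 0
```

play_rows(rows=[[0.019,-0.102,-0.061,0,0,0,1],[0.019,-0.102,-0.061,0,0,0,1],[0.018,-0.103,-0.061,0,0,0,1],[0.018,-0.103,-0.061,0,0,0,1],[0,0,0,0,0,0,1]])

```text
clock: 11.4
position: [0.4961, 0.0578, 0.1053]
ee_rot: [1.643, 2.161, 0.648]
force: [1.1, -0.4, -0.3]
width: 0.004
```

```bash
python3 - <<'E'
from h import *
st();plan([-.12,0,.060],toolrot(33),1,step=.013,ang=3)
E
```

```text
t 11.4 L [-1.274e+02  1.000e-01  1.053e+02] W [0.4961 0.0578 0.1053] F [ 1.1 -0.4 -0.3] w 0.004 z [ 0.551  0.004 -0.835] x [-0.008  1.    -0.001]
rows [[-0.0, -0.031, 0.07, 0.004, -0.002, 0.004, 1], [-0.0, -0.031, 0.07, 0.004, -0.002, 0.004, 1], [-0.0, -0.031, 0.07, 0.004, -0.002, 0.004, 1], [-0.0, -0.031, 0.07, 0.004, -0.002, 0.004, 1]]
remaining 0
```

play_rows(rows=[[0,-0.031,0.07,0,0,0,1],[0,-0.031,0.07,0,0,0,1],[0,-0.031,0.07,0,0,0,1],[0,-0.031,0.06,0,0,0,1],[0,0,0,0,0,0,1]])

```text
clock: 11.9
position: [0.5081, 0.0592, 0.0618]
ee_rot: [1.642, 2.154, 0.652]
force: [-0.9, -0.8, 0.5]
width: 0.006
```

```bash
python3 - <<'E'
from h import *
st();plan([-.10,0,.059],toolrot(33),1,step=.005,ang=3)
E
```

```text
t 11.9 L [-115.5   -1.7   61.8] W [0.5081 0.0592 0.0618] F [-0.9 -0.8  0.5] w 0.006 z [ 0.556  0.001 -0.831] x [-0.006  1.    -0.002]
rows [[0.003, 0.019, 0.018, 0.007, -0.001, 0.003, 1], [0.003, 0.019, 0.018, 0.007, -0.001, 0.003, 1], [0.003, 0.019, 0.018, 0.007, -0.001, 0.003, 1], [0.003, 0.019, 0.018, 0.007, -0.001, 0.003, 1]]
remaining 0
```

play_rows(rows=[[0.003,0.022,0.02,0,0,0,1],[0.003,0.022,0.02,0,0,0,1],[0.003,0.022,0.02,0,0,0,1],[0,0.022,0.015,0,0,0,1]])

```text
clock: 12.3
position: [0.5269, 0.0656, 0.061]
ee_rot: [1.642, 2.153, 0.653]
force: [-1.5, -0.5, -0.9]
width: 0.002
```

```bash
python3 - <<'E'
from h import *
st();plan([-.082,0,.059],toolrot(33),1,step=.004,ang=3)
E
```

```text
t 12.3 L [-95.6  -0.4  61. ] W [0.5269 0.0656 0.061 ] F [-1.5 -0.5 -0.9] w 0.002 z [ 0.557  0.001 -0.831] x [-0.005  1.    -0.002]
rows [[0.001, 0.017, 0.015, 0.007, -0.001, 0.003, 1], [0.001, 0.017, 0.015, 0.007, -0.001, 0.003, 1], [0.001, 0.017, 0.015, 0.007, -0.001, 0.003, 1], [0.001, 0.017, 0.015, 0.007, -0.001, 0.003, 1]]
remaining 0
```

play_rows(rows=[[0,0.018,0.013,0,0,0,1],[0,0.018,0.013,0,0,0,1],[0,0.018,0.013,0,0,0,1]])

```text
clock: 12.6
position: [0.537, 0.0683, 0.0608]
ee_rot: [1.642, 2.153, 0.652]
force: [-1.1, -0.5, -0.2]
width: 0.003
```

```bash
python3 - <<'E'
from h import *
st();plan([-.082,0,.060],toolrot(33),1,step=.004,ang=3)
E
```

```text
t 12.6 L [-85.2  -0.3  60.8] W [0.537  0.0683 0.0608] F [-1.1 -0.5 -0.2] w 0.003 z [ 0.556  0.001 -0.831] x [-0.005  1.    -0.002]
rows [[0.002, 0.015, 0.016, 0.028, -0.002, 0.011, 1]]
remaining 0
```

play_rows(rows=[[0,0.012,0.008,0,0,0,1],[0,0.012,0.008,0,0,0,1]])

```text
clock: 12.8
position: [0.5386, 0.0689, 0.0595]
ee_rot: [1.645, 2.157, 0.648]
force: [-14.9, -5.5, 12.5]
width: 0.002
```

play_rows(rows=[[0,-0.04,-0.027,0,0,0,1],[0,-0.1,-0.06,0,0,0,1],[0,-0.1,-0.07,0,0,0,1],[0,0,-0.15,0,0,0,1],[0,0,-0.15,0,0,0,1]])

```text
clock: 13.3
position: [0.472, 0.0514, 0.0963]
ee_rot: [1.645, 2.157, 0.649]
force: [0.1, 0.3, 0.2]
width: 0.009
```

```bash
python3 - <<'E'
from h import *
st();plan([-.060,0,.13],toolrot(33),1,step=.025,ang=3)
E
```

```text
t 13.3 L [-1.523e+02  1.000e-01  9.630e+01] W [0.472  0.0514 0.0963] F [0.1 0.3 0.2] w 0.009 z [ 0.552  0.003 -0.834] x [-0.006  1.    -0.001]
rows [[-0.001, 0.159, 0.038, 0.005, -0.001, 0.003, 1], [-0.001, 0.159, 0.038, 0.005, -0.001, 0.003, 1], [-0.001, 0.159, 0.037, 0.005, -0.001, 0.003, 1], [-0.0, 0.16, 0.037, 0.005, -0.001, 0.003, 1]]
remaining 0
```

Raise first, then come over the nest for a check.

play_rows(rows=[[0,0.13,-0.13,0,0,0,1],[0,0.15,-0.05,0,0,0,1],[0,0.15,0.02,0,0,0,1],[0,0.12,0.02,0,0,0,1],[0,0,0,0,0,0,1]])

```text
clock: 13.8
position: [0.5077, 0.0558, 0.1436]
ee_rot: [1.639, 2.143, 0.641]
force: [0.6, 0.4, 0.2]
width: 0.002
```

play_rows(rows=[[0,0,0,0,0,0,1]])

```text
clock: 13.9
position: [0.5074, 0.0557, 0.1435]
ee_rot: [1.64, 2.143, 0.641]
force: [0.2, -0.2, -0.3]
width: 0.006
```

```bash
python3 - <<'E'
from h import *
st()
im,m=shot("w15"); print(proj(m,L2W([-.041,0,.05])))
cv2.imwrite("pics/w15y.png",cv2.resize(im[110:240,250:400],None,fx=4.5,fy=4.5,interpolation=cv2.INTER_CUBIC))
t=get_image("top"); cv2.imwrite("pics/top2.png",cv2.resize(t[80:230,260:410],(600,600),interpolation=cv2.INTER_CUBIC))
E
```

```text
t 13.9 L [-117.1   -4.9  143.5] W [0.5074 0.0557 0.1435] F [ 0.2 -0.2 -0.3] w 0.006 z [ 0.558 -0.013 -0.83 ] x [ 0.002  1.    -0.014]
[332.03468334 205.13597747]
```

View pics/w15y.png

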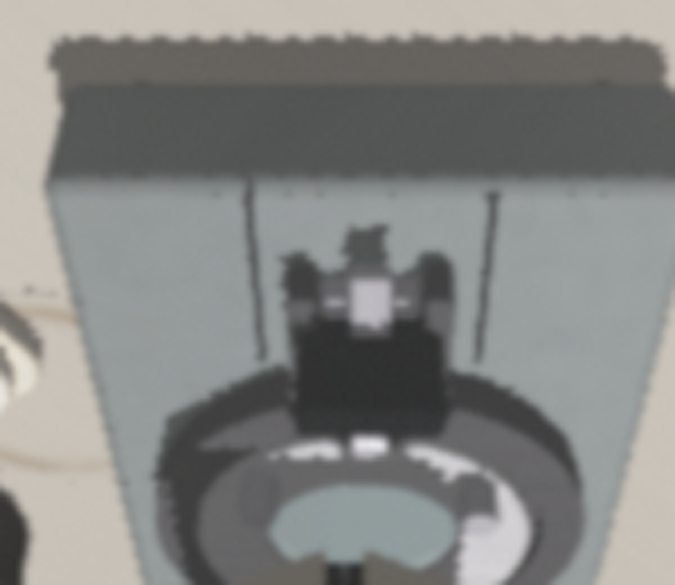

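View pics/top2.png

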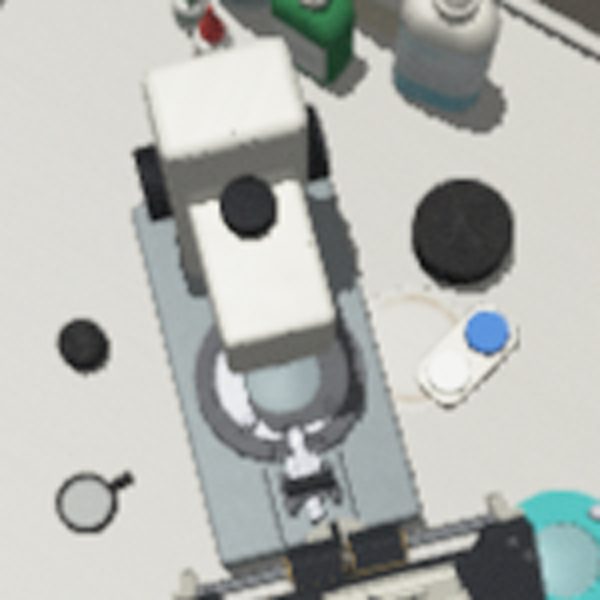

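```bash
python3 - <<'E'
from h import *
m=dict(np.load("w15.npz"))
P=lambda x,y,z:(W2L(ray(m,250+x/4.5-.4,110+y/4.5-.4,z))*1000).round(1)
print("grip edge",P(295,408,.074),P(447,408,.074),"tongue tip",P(370,457,.053))
s=st()
print(sign_off())
E
```

```text
grip edge [-78.1 -15.1  74. ] [-78.6  14.1  74. ] tongue tip [-34.8  -0.1  53. ]
t 14.0 L [-117.3   -4.8  143.3] W [0.5071 0.0557 0.1433] F [ 0.9 -0.7 -0.2] w 0.003 z [ 0.558 -0.013 -0.83 ] x [ 0.001  1.    -0.015]
the job is handed in; nothing more can be done
None
```

I turned the carrier to the index line and pushed the locking slide home, then handed the job in at about 14 s of the 59 s. The hand-in gave no verdict.

**Which carrier:** three things in the top image looked like a carrier:
- (330,178), in the nest, aluminium
- (320,265), loose, aluminium, larger
- (400,220), turquoise

I took the one in the nest. It is not turquoise, it is the smaller aluminium one, and enlarged crops showed its notch and four posts.

**Turning:** the notch started at about 51° from the lens meter's +x. With the tool tilted 33° and the fingers held loosely around a post, I turned it about 129° in two strokes. A check picture then showed it about 4° short, so I made a small correcting push. The next picture had the notch centred on the tongue to within about 1°.

**Locking:** with the fingers shut I pushed the grip. It moved at about 1.2 N and then reached the stop, at about 15 N.

**Last checks:**
- **Tongue:** its tip measured 34.8 mm from the axis, against 34 mm when home, and it showed inside the notch.
- **Grip:** its upper edge measured about 78 mm from the axis. The near edge should be at 76 mm and the far edge at 68 mm when home. I could not tell which edge I had picked in the blurred crop, so this does not confirm the result. I relied on the tongue and the firm stop.
- **Bystanders:** all four looked unmoved in the top view.
- **Arm:** the gripper was clear of everything.

On one descent the fingertips touched the carrier's top with about 6 N. The carrier looked flat in the later pictures, but I did not measure its tilt.

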